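# Make up two facial-treatment trays

## Robot

A 6-joint arm with a two-finger parallel gripper is mounted at the origin on the work surface. World frame = base frame: x ahead of the robot, y to its left, z up, the work surface at z = 0. Lengths are in m, angles in rad, forces in N, time in s.
With the tool pointing down it reaches from about 0.3 to 0.75 m from the base axis. Payload 8.5 kg.
Tool frame: the origin (TCP) lies midway between the tips of the shut fingers; the grasp point (between the pads) lies 19 mm behind it; z points along the fingers, y is the direction in which the jaws open and shut (so a half turn about z gives the same grasp; the last joint's range is limited). The gripper opens to 88 mm and grips with 3 to 60 N. Pads are 18 mm wide; open, the fingers measure 123 mm over their backs; the gripper's body (75 mm by 187 mm) begins 45 mm behind the grasp point.
Start: joints at [-1.374, 0.381, 1.297, -0, 1.464, -0.215], TCP at [0.22, -0.504, 0.239] pointing down, gripper open.
Joint ranges: [-3.11, 3.11], [-0.89, 2.33], [0.22, 2.48], [-1.42, 4.56], [0.17, 2.85], [-2.88, 2.88]. Speed limits (rad/s): [2.39, 2.39, 3.14, 3.14, 3.14, 3.14].

## Interface

Orientations are given as a unit quaternion [w, x, y, z].
In Python, from station import robot gives the robot as it stands. The module is installed in compiled form; this text tells all that it offers.
- The arm moves only by the tool send_rows, never from a script. Its argument "targets" is a list of rows, each a list of 6 numbers: the shift along the world's x, y, z each as a share of 0.2 m, from -1 to 1, then the turn, a rotation vector about the world's x, y, z each as a share of 90 degrees, from -1 to 1. A call has 1 to 8 rows; each row shifts and turns the commanded pose from where the row before left it; what a row does not reach is not made up. A row lasts 1/10 s, in which the tool goes at most 50 mm and 8.59 degrees, less where a joint would pass 70% of its speed; a pose out of reach is approached as far as the arm can. A call with a number of a shift or a turn outside -1 to 1 is refused whole. A call with a gripper value outside its range is refused whole. "hand" is the opening, from 0 (shut) to 1 (fully open), set as the call begins (left out, the last holds). The fingers move at their own pace and stop on an object; the grip force is fixed at half the most. Time passes only in rows, so rows that do not move let the fingers close. It gives the time, the measured TCP pose, the force and the opening at its end, in the units of the state.
- robot.get_state(): the state, without advancing time (a new reading comes with each control period).
- robot.read_camera(name): name is "side" or "top" or "wrist"; returns a dict with "image" (480x640x3 uint8, red, green, blue), "fovy" (degrees; the focal length in pixels is half the picture's height over the tangent of half this angle, whatever the lens; pixels are square), "cx", "cy" (the principal point, pixels), "k1" (the pictures are not rectified: a ray, as slopes to the right and down, at radius r is drawn at 1 + k1 r^2 times it, then the intrinsics apply), "cam_to_world" (4x4, takes a point from camera to world coordinates). Camera axes: x right, y down, z forward; pixel columns grow to the right and rows downward; lengths in m; the calibration is good to about 2 mm. A picture is of the moment at which its call begins. There is no depth.
- robot.finish_job(): hands the job in, once; it reports no verdict.
The state is a dict: "time_s": time; "q": joint angles; "joint_velocities": joint speeds; "tau": joint torques, N m; "tool_pos": TCP position; "eef_rot": TCP orientation; "force": force on the tool from outside, world axes, zero at the start; "torque": the same for the moment, N m; "grip_width": opening from 0.0 (shut) to 1.0 (fully open).
Only numpy, scipy, OpenCV 4.12 (cv2) and the standard library are available. Lean on these libraries where they do the work, as an engineer would, in place of code of your own. Each camera call takes 0.05 s, during which the arm holds its last target.

## Task

Make up two treatment trays from the stock in the middle of the worktop: the blue tray gets the amber dropper bottle, the silver-lidded jar and the chrome-headed handpiece; the pink tray gets the white bottle and the handpiece with the blue collar. In each tray lay the handpiece flat along the middle of the long channel and stand bottles and jar upright in the small bays, one to a bay, setting everything down rather than dropping it. Leave the green dropper bottle and the black-lidded jar where they stand.

Things in the scene. Friction and masses are not known exactly. Their poses are not given: they have to be found in the camera images.
- blue_tray: The blue fixed plastic set-up tray, 157 (x) by 212 mm (y). Origin: under its centre, on the worktop; z up. Floor 3 mm above the worktop, rim 9 (4 thick), ribs 6 (3 thick). At -x one long channel, 80 (x) by 204 (y), middle at x -34.5, y 0. At +x a row of three bays, each about 66 x 66, middles at x +41.5 and y -69, 0, +69 mm.
- pink_tray: The pink fixed plastic set-up tray, 157 (x) by 212 mm (y). Origin: under its centre, on the worktop; z up. Floor 3 mm above the worktop, rim 9 (4 thick), ribs 6 (3 thick). At -x one long channel, 80 (x) by 204 (y), middle at x -34.5, y 0. At +x a row of three bays, each about 66 x 66, middles at x +41.5 and y -69, 0, +69 mm.
- amber_bottle_mid (a point): Amber-brown dropper bottle with black cap and rubber bulb, upright; 34 mm in diameter up to 57 mm, 88 mm tall in all; 85 g. This point is on its axis, half-way up (44 mm above its underside); z points up along the axis.
- white_bottle_mid (a point): White plastic bottle with a white cap, upright; 34 mm in diameter up to 60 mm, 88 mm tall in all; 80 g. This point is on its axis, half-way up (44 mm above its underside); z points up along the axis.
- silver_jar_mid (a point): White cream jar with a silver (steel) lid; 48 mm in diameter all the way up, 52 mm tall (white body 30 mm, lid 20 mm above it); 120 g. This point is on its axis, half-way up (26 mm above its underside); z points up along the axis.
- chrome_handpiece_mid (a point): Polished chrome (silver-grey) head, black rear ring: cordless facial handpiece lying on a flat rail (does not roll); white, 148 mm long, 30 mm wide where held at the middle (34 over the head), 34 high, 130 g. Point: mid-length on its axis, 17 mm above the surface it lies on; x along it to the head, z up. Hold it across the middle from above; may lie either way round.
- blue_handpiece_mid (a point): Bright blue collar, grey tip, blue rear ring: cordless facial handpiece lying on a flat rail (does not roll); white, 148 mm long, 30 mm wide where held at the middle (34 over the head), 34 high, 130 g. Point: mid-length on its axis, 17 mm above the surface it lies on; x along it to the head, z up. Hold it across the middle from above; may lie either way round.
- green_bottle_mid (a point): Dark green dropper bottle with black cap and bulb, upright, not wanted in either tray, stays where it is; 34 mm in diameter up to 57 mm, 88 mm tall in all; 85 g. This point is on its axis, half-way up (44 mm above its underside); z points up along the axis.
- black_jar_mid (a point): White cream jar with a black lid, not wanted in either tray, stays where it is; 48 mm in diameter all the way up, 52 mm tall (white body 30 mm, lid 20 mm above it); 120 g. This point is on its axis, half-way up (26 mm above its underside); z points up along the axis.
Things that resemble listed ones, but are neither listed nor needed, are in the scene too. Leave any brown look-alike of the part that bears chrome_handpiece_mid alone.

How it is judged:
By the outcome, as a careful person would: the job done as asked, in the order asked, and still so for the second after the job is handed in, with the robot touching nothing.
It also fails if it takes over 122 s, if anything falls off the work surface, if the arm or the gripper's body presses on something with over 40 N, if the wrist force passes 120 N, or if a joint passes its speed limit or range.

## Working session

There is one attempt and no reset: what is moved stays moved. The work goes in short steps, Python scripts to look and compute and a tool call to move; the robot and the scene stay as the last step left them, time stands still between calls to the robot, and variables do not carry over. Pictures are saved under pics/ and viewed, and the job is handed in when it is done.

Besides the shell and the picture viewer there is one more tool, called after "Call:" as a command line: name --pt "numbers of a row" for each row, then --argument value for the rest. send_rows: Moves the arm, as the interface text tells. Its arguments: {"type":"object","properties":{"targets":{"type":"array","items":{"type":"array","items":{"type":"number","minimum":-1,"maximum":1}}},"hand":{"type":"number"}},"required":["targets"]}

```bash
mkdir -p pics; cat > h.py <<'E'
import numpy as np, cv2
from station import robot
def K(c):
    f=240/np.tan(np.radians(c["fovy"])/2); return f
def und(c,uv):
    f=K(c); uv=np.atleast_2d(np.float64(uv))
    k=np.array([[f,0,c["cx"]],[0,f,c["cy"]],[0,0,1]])
    return cv2.undistortPointsIter(uv.reshape(-1,1,2),k,np.array([c["k1"],0,0,0,0.]),None,None,(3,100,1e-10)).reshape(-1,2)
def ray(c,uv):
    s=und(c,uv); M=np.array(c["cam_to_world"]); d=np.c_[s,np.ones(len(s))]@M[:3,:3].T
    return M[:3,3],d
def onz(c,uv,z):
    o,d=ray(c,uv); t=(z-o[2])/d[:,2]; return o+d*t[:,None]
def proj(c,P):
    M=np.array(c["cam_to_world"]); p=(np.atleast_2d(P)-M[:3,3])@M[:3,:3]
    s=p[:,:2]/p[:,2:]; r2=(s**2).sum(1,keepdims=True); s=s*(1+c["k1"]*r2); return s*K(c)+[c["cx"],c["cy"]]
def save(c,n): cv2.imwrite("pics/"+n,c["image"][:,:,::-1])
E
python3 - <<'E'
from h import *
import pickle
print(robot.get_state())
for n in ["side","top","wrist"]:
    c=robot.read_camera(n); save(c,n+"0.png"); pickle.dump(c,open(n+"0.pkl","wb"))
    print(n,c["fovy"],c["cx"],c["cy"],c["k1"]); print(np.round(c["cam_to_world"],3))
E
```

```text
{'time_s': 0.0, 'q': array([-1.37429658e+00,  3.81203944e-01,  1.29822750e+00, -2.47444772e-05,
        1.46358304e+00, -2.15320821e-01]), 'joint_velocities': array([-0.00049412, -0.00013949, -0.0005935 ,  0.00141216,  0.00079821,
        0.00029169]), 'tau': array([ 4.33710857e-04, -4.37927163e+01, -2.24556541e+01,  7.14298175e-02,
        3.51850013e-02, -9.34129275e-05]), 'tool_pos': array([ 0.22008142, -0.50375694,  0.23814472]), 'eef_rot': array([-7.10994767e-04,  9.78874755e-01,  2.04459553e-01, -5.60976012e-06]), 'force': array([ 0.40215122,  0.6165642 , -0.63811577]), 'torque': array([-0.00691202, -0.04362092, -0.01608361]), 'grip_width': 0.9949346376193979}
side 50.12967055083289 317.82493309412087 245.6594096252077 -0.035926970358947916
[[-0.996 -0.046  0.08   0.407]
 [-0.092  0.586 -0.805  0.686]
 [-0.01  -0.809 -0.587  0.551]
 [ 0.     0.     0.     1.   ]]
top 50.92668893352253 322.17760793447763 242.98768145387163 -0.13916193719330502
[[-0.024 -0.983  0.184  0.322]
 [-1.     0.022 -0.012 -0.006]
 [ 0.008 -0.184 -0.983  0.947]
 [ 0.     0.     0.     1.   ]]
wrist 60.8047799382414 319.46425645460187 233.51957153236307 0.028153636661870648
[[ 0.401 -0.883 -0.243  0.282]
 [-0.916 -0.387 -0.105 -0.477]
 [-0.001  0.265 -0.964  0.384]
 [ 0.     0.     0.     1.   ]]
```

View pics/top0.png

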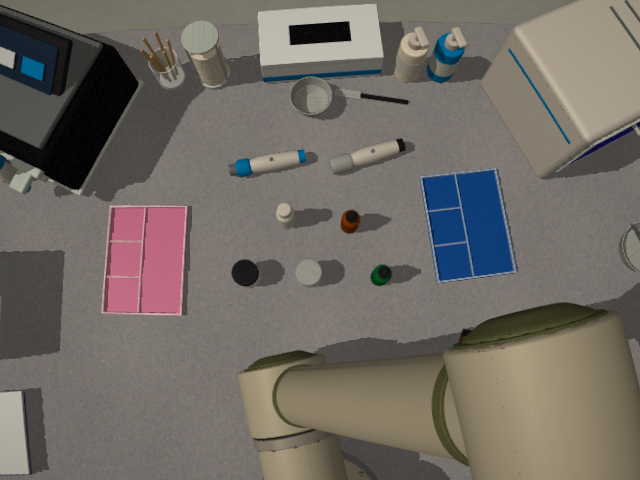

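View pics/side0.png

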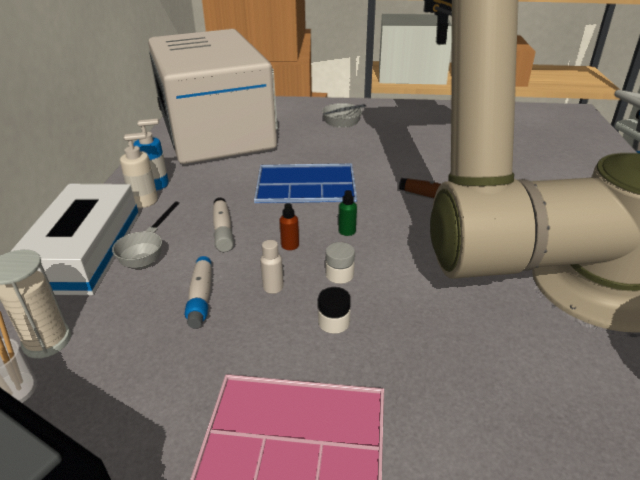

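View pics/wrist0.png

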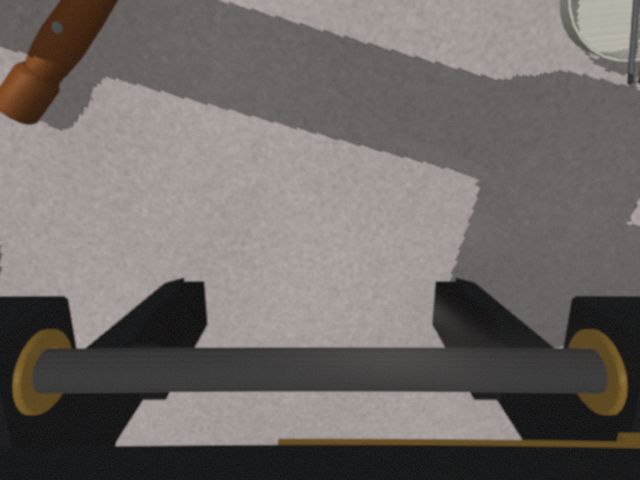

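The top view shows, by (column, row):

- **Handpieces:** blue-collar at (268,163), and chrome-head with black ring at (368,155). The brown look-alike is under the arm, at side (420,188).
- **Bottles:** white (285,214), amber (350,221) and green (381,274).
- **Jars:** silver (308,272) and black (245,272).
- **Trays:** pink at (147,260), blue at (468,225).
- **Other look-alikes:** the pump bottles at (411,57) and (447,57), and the tin at (206,55).

Next is the close crop.

```bash
python3 - <<'E'
from h import *
im=cv2.imread("pics/top0.png")
cv2.imwrite("pics/crop1.png",cv2.resize(im[135:295,220:420],None,fx=3.7,fy=3.7,interpolation=cv2.INTER_CUBIC))
im=cv2.imread("pics/side0.png")
cv2.imwrite("pics/crop2.png",cv2.resize(im[180:340,170:370],None,fx=3.7,fy=3.7,interpolation=cv2.INTER_CUBIC))
E
```

```text
(no output)
```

View pics/crop1.png

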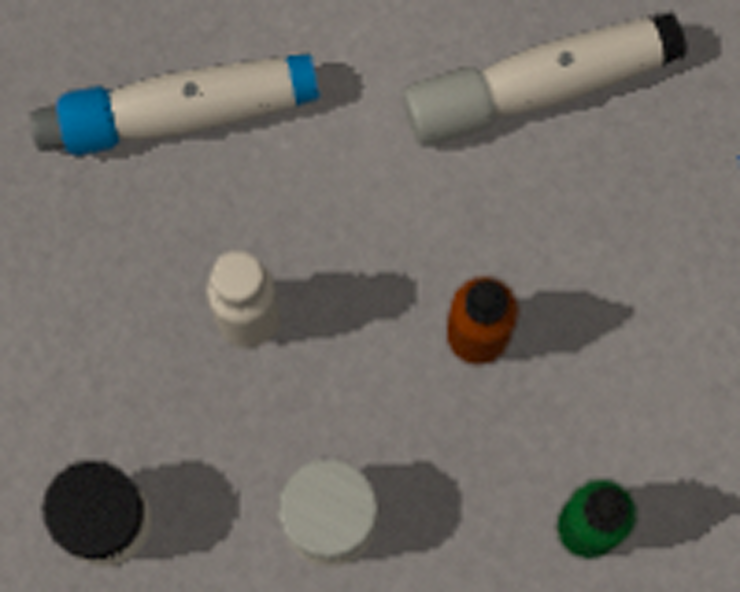

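View pics/crop2.png

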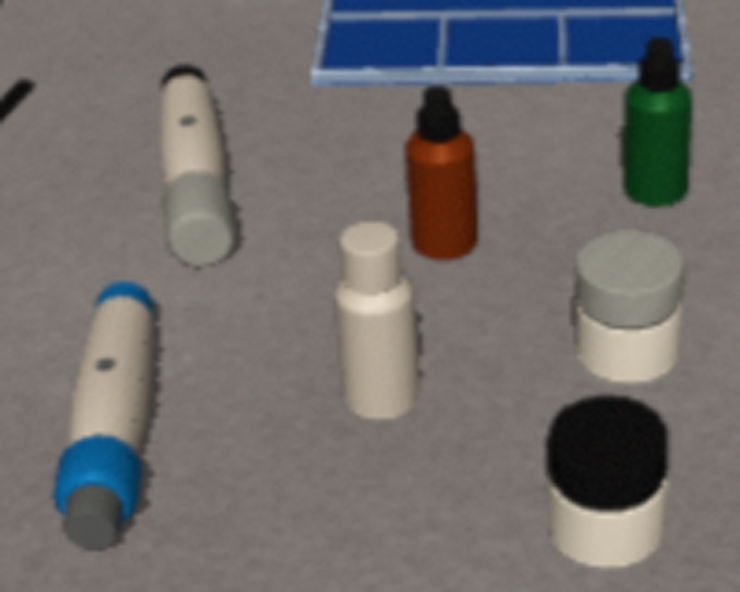

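```bash
python3 - <<'E'
from h import *
import pickle
t=pickle.load(open("top0.pkl","rb")); s=pickle.load(open("side0.pkl","rb"))
A=lambda x,y:(220+x/3.7-.37,135+y/3.7-.37)
B=lambda x,y:(170+x/3.7-.37,180+y/3.7-.37)
def both(n,a,b,z):
    print(n,z,np.round(onz(t,A(*a),z)[0],4),np.round(onz(s,B(*b),z)[0],4))
both("white",(238,276),(369,240),.088)
both("amber",(487,298),(436,93),.088)
both("green",(607,507),(659,45),.088)
both("silver",(328,508),(630,264),.052)
both("black",(93,510),(608,450),.052)
# side bottoms: front bottom edge centre => radius
both("blueHP tail",(303,79),(125,292),.017)
both("blueHP tip",(45,130),(93,525),.017)
both("chromeHP tail",(670,37),(185,75),.017)
both("chromeHP tip",(420,110),(200,240),.017)
both("blue btn",(190,90),(105,365),.034); both("chr btn",(566,59),(188,121),.034)
# trays
hsv=cv2.cvtColor(t["image"],cv2.COLOR_RGB2HSV)
R=t["image"].astype(int)
for n,(x0,x1,y0,y1) in {"pink":(90,200,195,325),"blue":(410,530,160,290)}.items():
    m=np.zeros((480,640),np.uint8)
    m[y0:y1,x0:x1]=(hsv[y0:y1,x0:x1,1]>70)*255
    m=cv2.morphologyEx(m,cv2.MORPH_CLOSE,np.ones((7,7)))
    cs,_=cv2.findContours(m,0,1); c=max(cs,key=cv2.contourArea).reshape(-1,2)
    P=onz(t,c,.008)[:,:2]
    r=cv2.minAreaRect((P*1000).astype(np.float32)); print(n,r, c.min(0),c.max(0))
E
```

```text
white 0.088 [0.5443 0.0495 0.088 ] [0.5447 0.0541 0.088 ]
amber 0.088 [ 0.5309 -0.0684  0.088 ] [ 0.5332 -0.0644  0.088 ]
green 0.088 [ 0.4299 -0.1209  0.088 ] [ 0.4314 -0.1167  0.088 ]
silver 0.052 [0.4371 0.0094 0.052 ] [0.4375 0.0139 0.052 ]
black 0.052 [0.4385 0.1232 0.052 ] [0.4391 0.1359 0.052 ]
blueHP tail 0.017 [0.6689 0.019  0.017 ] [0.6725 0.0069 0.017 ]
blueHP tip 0.017 [0.6442 0.1549 0.017 ] [0.6437 0.1585 0.017 ]
chromeHP tail 0.017 [ 0.6892 -0.1763  0.017 ] [ 0.6929 -0.188   0.017 ]
chromeHP tip 0.017 [ 0.6504 -0.0421  0.017 ] [ 0.6474 -0.0365  0.017 ]
blue btn 0.034 [0.658 0.077 0.034] [0.6586 0.0797 0.034 ]
chr btn 0.034 [ 0.671  -0.1181  0.034 ] [ 0.671  -0.1153  0.034 ]
pink ((473.19891357421875, 321.0513610839844), (153.95814514160156, 202.28997802734375), 88.33831024169922) [104 208] [187 313]
blue ((528.1698608398438, -297.04461669921875), (209.1250762939453, 154.12130737304688), 5.583621501922607) [419 171] [513 280]
```

```bash
python3 - <<'E'
from h import *
im=cv2.imread("pics/top0.png")
a=cv2.resize(im[195:325,90:200],None,fx=4,fy=4,interpolation=cv2.INTER_CUBIC)[:,:400]
b=cv2.resize(im[160:290,415:525],None,fx=4,fy=4,interpolation=cv2.INTER_CUBIC)[:,:400]
cv2.imwrite("pics/trays.png",np.hstack([a,b]))
E
```

```text
(no output)
```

View pics/trays.png

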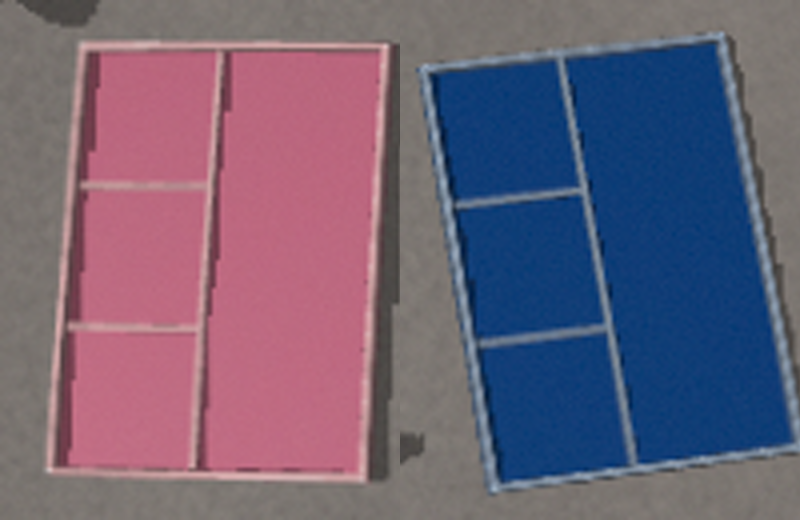

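```bash
python3 - <<'E'
from h import *
import pickle,itertools
t=pickle.load(open("top0.pkl","rb")); s=pickle.load(open("side0.pkl","rb"))
from scipy.optimize import least_squares
loc=np.array([[.0785,.106],[-.0785,.106],[-.0785,-.106],[.0785,-.106]])
# image: left-top, right-top, right-bottom, left-bottom ; local +x -> world +y (image left); rot +90: local +y -> world -x (image bottom)
pc=np.array([(80,42),(390,43),(366,481),(46,471)])/4+np.array([90,195])-.375
bc=np.array([(20,65),(325,34),(404,446),(92,492)])/4+np.array([415,160])-.375
loc=np.array([[.0785,-.106],[-.0785,-.106],[-.0785,.106],[.0785,.106]])
for n,c in (("pink",pc),("blue",bc)):
    P=onz(t,c,.009)[:,:2]
    print(n,np.round(P,4).tolist(), [round(float(np.linalg.norm(P[i]-P[(i+1)%4])),4) for i in range(4)])
    ce=P.mean(0); H=(loc.T@(P-ce)); th=np.arctan2(H[0,1]-H[1,0],H[0,0]+H[1,1])
    R=np.array([[np.cos(th),-np.sin(th)],[np.sin(th),np.cos(th)]])
    print(" centre",ce,"yaw deg",np.degrees(th),"res",np.abs(loc@R.T+ce-P).max())
    for m in [(-.0345,0),(.0415,-.069),(.0415,0),(.0415,.069)]: print("  ",m,np.round(R@m+ce,4))
    # side reprojection
    print("  side px",np.round(proj(s,np.c_[loc@R.T+ce,np.full(4,.009)]),1).tolist())
E
python3 - <<'E'
import cv2
im=cv2.imread("pics/side0.png")
cv2.imwrite("pics/bt_side.png",cv2.resize(im[155:210,245:365],None,fx=6,fy=6))
E
```

```text
pink [[0.5822, 0.399], [0.5771, 0.2426], [0.3667, 0.2491], [0.3727, 0.4052]] [0.1565, 0.2105, 0.1562, 0.2097]
 centre [0.4746653  0.32396119] yaw deg 88.15802965683956 res 0.0014145391146273
   (-0.0345, 0) [0.4736 0.2895]
   (0.0415, -0.069) [0.545  0.3632]
   (0.0415, 0) [0.476  0.3654]
   (0.0415, 0.069) [0.407  0.3677]
  side px [[188.2, 482.1], [225.5, 372.3], [383.7, 387.0], [380.2, 504.9]]
blue [[0.6267, -0.2114], [0.6413, -0.3672], [0.4339, -0.3874], [0.4164, -0.2329]] [0.1565, 0.2084, 0.1555, 0.2114]
 centre [ 0.52958109 -0.29971626] yaw deg 95.78283914479564 res 0.0018973496091559405
   (-0.0345, 0) [ 0.5331 -0.334 ]
   (0.0415, -0.069) [ 0.594  -0.2515]
   (0.0415, 0) [ 0.5254 -0.2584]
   (0.0415, 0.069) [ 0.4568 -0.2654]
  side px [[254.0, 198.7], [260.3, 163.9], [351.9, 162.7], [356.7, 197.3]]
```

View pics/bt_side.png

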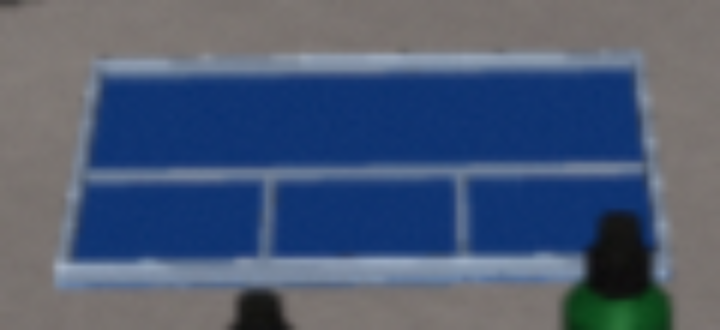

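```bash
python3 - <<'E'
from h import *
import pickle
t=pickle.load(open("top0.pkl","rb")); s=pickle.load(open("side0.pkl","rb"))
def tri(a,b):
    o1,d1=ray(t,a); o2,d2=ray(s,b); d1=d1[0]/np.linalg.norm(d1);d2=d2[0]/np.linalg.norm(d2)
    k=np.linalg.lstsq(np.c_[d1,-d2],o2-o1,rcond=None)[0]; p=o1+d1*k[0];q=o2+d2*k[1]
    return np.round((p+q)/2,3),round(float(np.linalg.norm(p-q)),4)
print("handle end",tri((408,101),(178,204))); print("handle start",tri((361,96),(152,229)))
print("bowl rim centre",tri((312,95),(138,243)))
print("bowl rim bottom edge z.03/.05",onz(t,(312,116),.03),onz(t,(312,116),.05), onz(t,(291,97),.04))
for n,a,b in [("white",(285-.7,135+276/3.7-.4),(269.4,180+240/3.7-.4)),("amber",(351.3,215.2),(287.5,204.8)),("silver",(308.3,272),(339.9,251))]: print(n,tri(a,b))
E
```

```text
handle end (array([ 0.791, -0.202, -0.004]), 0.0051)
handle start (array([ 0.808, -0.105, -0.004]), 0.0032)
bowl rim centre (array([ 0.79 , -0.004,  0.036]), 0.0004)
bowl rim bottom edge z.03/.05 [[ 0.74688157 -0.00302052  0.03      ]] [[ 0.73761358 -0.00307739  0.05      ]] [[0.78377581 0.0373541  0.04      ]]
white (array([0.546, 0.049, 0.084]), 0.0005)
amber (array([ 0.533, -0.069,  0.085]), 0.0023)
silver (array([0.438, 0.009, 0.049]), 0.0003)
```

Call:
send_rows --pt "0.11 0.155 -0.014 0 0 -0.025" --pt "0.11 0.155 -0.014 0 0 -0.025" --pt "0.11 0.155 -0.014 0 0 -0.025" --pt "0.11 0.155 -0.014 0 0 -0.025" --pt "0.11 0.155 -0.014 0 0 -0.025" --pt "0.11 0.155 -0.014 0 0 -0.025" --pt "0.11 0.155 -0.014 0 0 -0.025" --pt "0 0 0 0 0 0" --hand 0.9

```text
time_s: 0.95
tool_pos: [0.3755, -0.2838, 0.2188]
eef_rot: [-0.001, 0.998, 0.07, -0.0]
force: [0.1, -0.6, -0.0]
grip_width: 0.898
```

Call:
send_rows --pt "0.095 0.18 -0.016 0 0 -0.004" --pt "0.095 0.18 -0.016 0 0 -0.004" --pt "0.095 0.18 -0.016 0 0 -0.004" --pt "0.095 0.18 -0.016 0 0 -0.004" --pt "0.095 0.18 -0.016 0 0 -0.004" --pt "0.095 0.18 -0.016 0 0 -0.003" --pt "0 0 0 0 0 0"

```text
time_s: 1.65
tool_pos: [0.4891, -0.0683, 0.1994]
eef_rot: [-0.0, 0.999, 0.053, -0.0]
force: [0.0, -0.7, -0.2]
grip_width: 0.901
```

```bash
python3 - <<'E'
from h import *
import pickle
c=robot.read_camera("wrist"); save(c,"w1.png"); pickle.dump(c,open("w1.pkl","wb"))
print(robot.get_state()["tool_pos"],robot.get_state()["eef_rot"])
for n,p in {"white":(.5445,.052),"amber":(.532,-.0665)}.items():
  for z in (0,.088): print(n,z,proj(c,[*p,z]))
E
```

```text
[ 0.4885346  -0.07000702  0.19957756] [-5.30208782e-05  9.98641816e-01  5.20999709e-02 -3.37301865e-04]
white 0 [[178.66458371 120.51042586]]
white 0.088 [[129.98297617 120.24254336]]
amber 0 [[322.42666997 152.19447121]]
amber 0.088 [[323.34596715 162.62889231]]
```

View pics/w1.png

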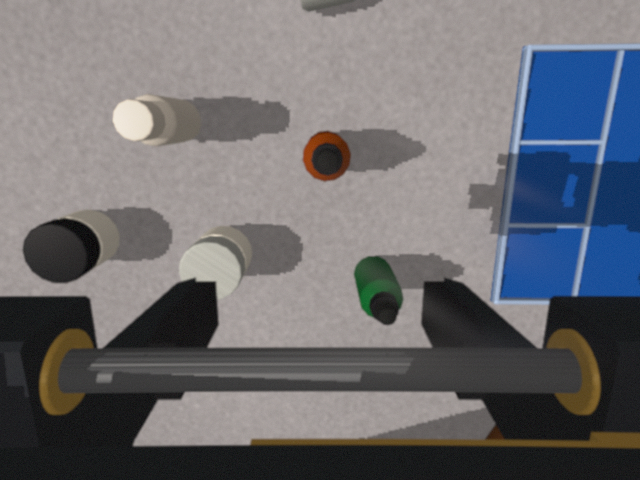

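The wrist view shows the amber bulb at (327,159), white cap (133,120), silver lid (212,267), and blue tray corners (527,46) and (493,302).

```bash
python3 - <<'E'
from h import *
import pickle
c=pickle.load(open("w1.pkl","rb"))
print("amber",onz(c,[(327,158)],.088),onz(c,[(326,155)],.05),"white",onz(c,(133.5,120),.088),"silver",onz(c,(212.5,267),.052))
print("blue corners",onz(c,[(525,45),(491,303)],.009), "rib ends", onz(c,[(519,142),(602,141),(508,227),(590,226),(621,50)],.006))
E
```

```text
amber [[ 0.53506193 -0.06844757  0.088     ]] [[ 0.53388945 -0.0685231   0.05      ]] white [[0.5448769  0.04991439 0.088     ]] silver [[0.4415547  0.00804173 0.052     ]]
blue corners [[ 0.62642168 -0.20869601  0.009     ]
 [ 0.41704231 -0.2296691   0.009     ]] rib ends [[ 0.55673083 -0.22284227  0.006     ]
 [ 0.56395056 -0.28769118  0.006     ]
 [ 0.48652446 -0.23034608  0.006     ]
 [ 0.49458512 -0.29815374  0.006     ]
 [ 0.63021869 -0.28174303  0.006     ]]
```

Call:
send_rows --pt "0.115 0.008 0 0 0 0" --pt "0.115 0.008 0 0 0 0" --pt "0 0 -0.2 0 0 0" --pt "0 0 -0.2 0 0 0" --pt "0 0 -0.2 0 0 0" --pt "0 0 -0.15 0 0 0" --pt "0 0 -0.06 0 0 0" --pt "0 0 -0.045 0 0 0"

```text
time_s: 2.5
tool_pos: [0.5341, -0.069, 0.0286]
eef_rot: [0.0, 0.999, 0.05, -0.0]
force: [0.3, 0.4, 0.6]
grip_width: 0.902
```

Call:
send_rows --pt "0 0 0 0 0 0" --pt "0 0 0 0 0 0" --pt "0 0 0 0 0 0" --pt "0 0 0 0 0 0" --pt "0 0 0 0 0 0" --pt "0 0 0 0 0 0" --hand 0

```text
time_s: 3.1
tool_pos: [0.5342, -0.0678, 0.0292]
eef_rot: [0.0, 0.999, 0.05, 0.0]
force: [0.7, -0.0, 1.2]
grip_width: 0.379
```

Call:
send_rows --pt "0 0 0.1 0 0 0" --pt "0 0 0.2 0 0 0" --pt "0.05 -0.152 0.15 0 0 0" --pt "0.05 -0.152 0.05 0 0 0" --pt "0.05 -0.152 0 0 0 0" --pt "0.05 -0.152 0 0 0 0" --pt "0.05 -0.152 0 0 0 0" --pt "0.05 -0.152 0 0 0 0"

```text
time_s: 3.9
tool_pos: [0.5942, -0.2514, 0.1288]
eef_rot: [-0.0, 0.999, 0.05, -0.0]
force: [0.9, -0.3, -0.1]
grip_width: 0.372
```

Call:
send_rows --pt "0 0 0 0 0 0" --pt "0 0 -0.15 0 0 0" --pt "0 0 -0.15 0 0 0" --pt "0 0 -0.1 0 0 0"

```text
time_s: 4.3
tool_pos: [0.5932, -0.2488, 0.0469]
eef_rot: [-0.001, 0.999, 0.051, -0.001]
force: [-0.3, 0.2, -0.9]
grip_width: 0.378
```

```bash
python3 - <<'E'
from h import *
for n in ("side","top"):
    c=robot.read_camera(n); save(c,"a_%s.png"%n)
im=cv2.imread("pics/a_side.png"); cv2.imwrite("pics/a_s.png",cv2.resize(im[60:260,190:430],None,fx=3,fy=3))
print(robot.get_state()["tool_pos"])
E
```

```text
[ 0.59262912 -0.24851616  0.04612555]
```

View pics/a_s.png

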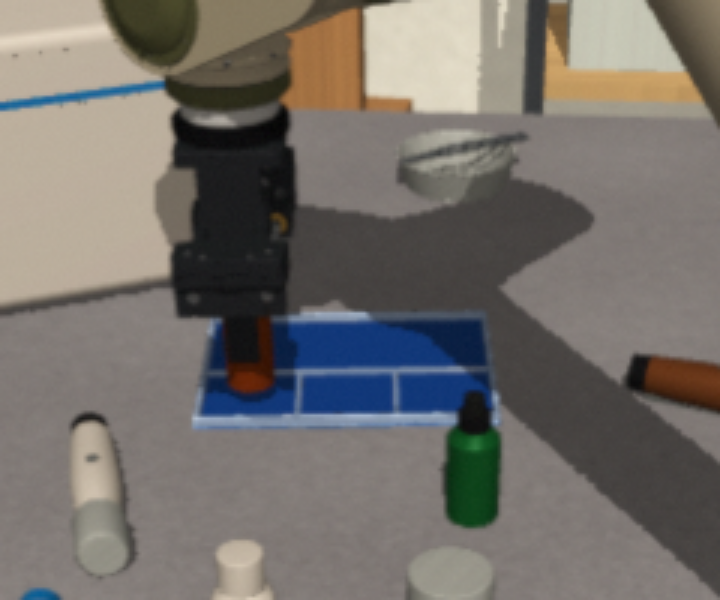

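The amber bottle is over the far bay at about (252,385) in the crop, roughly 15 mm up. Next I lower it.

Call:
send_rows --pt "0 0 -0.05 0 0 0" --pt "0 0 -0.03 0 0 0" --pt "0 0 -0.005 0 0 0" --pt "0 0 0 0 0 0"

```text
time_s: 4.8
tool_pos: [0.5943, -0.2502, 0.0324]
eef_rot: [0.0, 0.999, 0.05, 0.0]
force: [0.1, 0.1, -1.1]
grip_width: 0.376
```

Call:
send_rows --pt "0 0 -0.005 0 0 0" --pt "0 0 0 0 0 0"

```text
time_s: 5.0
tool_pos: [0.5945, -0.2503, 0.0322]
eef_rot: [0.0, 0.999, 0.05, 0.001]
force: [-0.6, 1.3, 4.2]
grip_width: 0.378
```

Call:
send_rows --pt "0 0 0 0 0 0" --pt "0 0 0 0 0 0" --pt "0 0 0 0 0 0" --pt "0 0 0.05 0 0 0" --pt "0 0 0.15 0 0 0" --pt "0 0 0.2 0 0 0" --pt "0 0 0.2 0 0 0" --hand 0.6

```text
time_s: 5.7
tool_pos: [0.594, -0.2501, 0.1529]
eef_rot: [-0.0, 0.999, 0.05, -0.0]
force: [-0.1, 0.4, 0.4]
grip_width: 0.598
```

Call:
send_rows --pt "-0.12 0.2 0 0 0 0" --pt "-0.12 0.2 0 0 0 0" --pt "-0.12 0.2 0 0 0 0" --pt "-0.12 0.2 0 0 0 0" --pt "-0.12 0.2 0 0 0 0" --pt "-0.12 0.2 0 0 0 0" --pt "-0.06 0.1 0 0 0 0" --pt "0 0 0 0 0 0" --hand 0.9

```text
time_s: 6.5
tool_pos: [0.4367, 0.0118, 0.1518]
eef_rot: [-0.0, 0.999, 0.052, 0.0]
force: [0.6, -1.3, -0.3]
grip_width: 0.9
```

```bash
python3 - <<'E'
from h import *
import pickle
c=robot.read_camera("wrist"); save(c,"w2.png"); pickle.dump(c,open("w2.pkl","wb"))
s=robot.get_state();print(s["tool_pos"],s["eef_rot"])
E
```

```text
[0.43810786 0.01034394 0.15179962] [2.88488973e-04 9.98680193e-01 5.13542236e-02 7.29385567e-04]
```

View pics/w2.png

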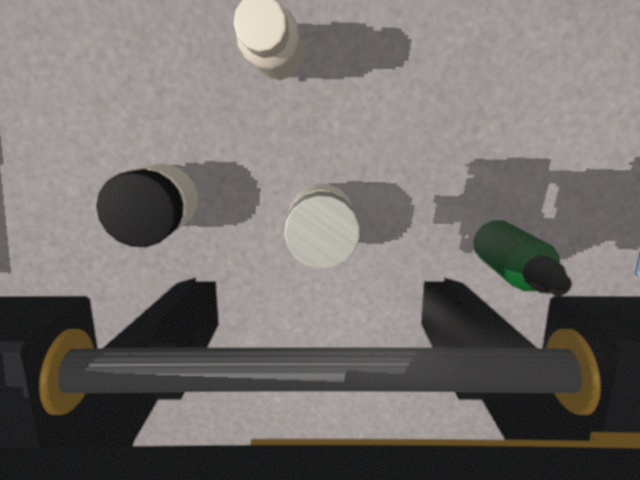

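```bash
python3 - <<'E'
from h import *
import pickle
c=pickle.load(open("w2.pkl","rb"))
print(onz(c,[(322,230)],.052), "white",onz(c,(262,25),.088),"TCP",proj(c,[.438,.010,.151]))
E
```

```text
[[0.43950641 0.01003716 0.052     ]] white [[0.54381462 0.04935778 0.088     ]] TCP [[323.29693806 298.90526295]]
```

The silver lid is at (322,230), which gives (0.4395, 0.010). I lower onto it.

Call:
send_rows --pt "0.005 0 -0.15 0 0 0" --pt "0 0 -0.2 0 0 0" --pt "0 0 -0.2 0 0 0" --pt "0 0 -0.1 0 0 0" --pt "0 0 -0.035 0 0 0" --pt "0 0 0 0 0 0"

```text
time_s: 7.15
tool_pos: [0.4398, 0.009, 0.0136]
eef_rot: [-0.0, 0.999, 0.05, -0.0]
force: [-1.0, -0.1, 0.2]
grip_width: 0.901
```

Call:
send_rows --pt "0 0 0 0 0 0" --pt "0 0 0 0 0 0" --pt "0 0 0 0 0 0" --pt "0 0 0 0 0 0" --pt "0 0 0 0 0 0" --hand 0

```text
time_s: 7.65
tool_pos: [0.4394, 0.0098, 0.0144]
eef_rot: [0.0, 0.999, 0.05, 0.0]
force: [-1.7, 0.9, 5.7]
grip_width: 0.53
```

Call:
send_rows --pt "0 0 0.1 0 0 0" --pt "0 0 0.2 0 0 0" --pt "0 0 0.2 0 0 0" --pt "0 0 0.15 0 0 0" --pt "0 0 0 0 0 0"

```text
time_s: 8.15
tool_pos: [0.4406, 0.0096, 0.1472]
eef_rot: [0.001, 0.999, 0.051, 0.003]
force: [0.6, -0.5, -1.3]
grip_width: 0.534
```

Call:
send_rows --pt "0.01 -0.17 0 0 0 0" --pt "0.01 -0.17 0 0 0 0" --pt "0.01 -0.17 0 0 0 0" --pt "0.01 -0.17 0 0 0 0" --pt "0.01 -0.17 0 0 0 0" --pt "0.01 -0.17 0 0 0 0" --pt "0.01 -0.17 0 0 0 0" --pt "0.02 -0.18 0 0 0 0"

```text
time_s: 8.95
tool_pos: [0.4565, -0.2651, 0.1425]
eef_rot: [-0.001, 0.999, 0.05, -0.001]
force: [0.5, 0.2, -2.4]
grip_width: 0.536
```

Call:
send_rows --pt "0 0 0 0 0 0" --pt "0 0 -0.2 0 0 0" --pt "0 0 -0.2 0 0 0" --pt "0 0 -0.1 0 0 0" --pt "0 0 0 0 0 0"

```text
time_s: 9.45
tool_pos: [0.4555, -0.2622, 0.0407]
eef_rot: [-0.003, 0.999, 0.051, -0.003]
force: [1.1, 0.3, -2.1]
grip_width: 0.534
```

```bash
python3 - <<'E'
from h import *
c=robot.read_camera("side"); save(c,"b_side.png")
im=cv2.imread("pics/b_side.png"); cv2.imwrite("pics/b_s.png",cv2.resize(im[60:260,190:430],None,fx=3,fy=3))
print(robot.get_state()["tool_pos"])
E
```

```text
[ 0.45644394 -0.26301153  0.04264003]
```

View pics/b_s.png

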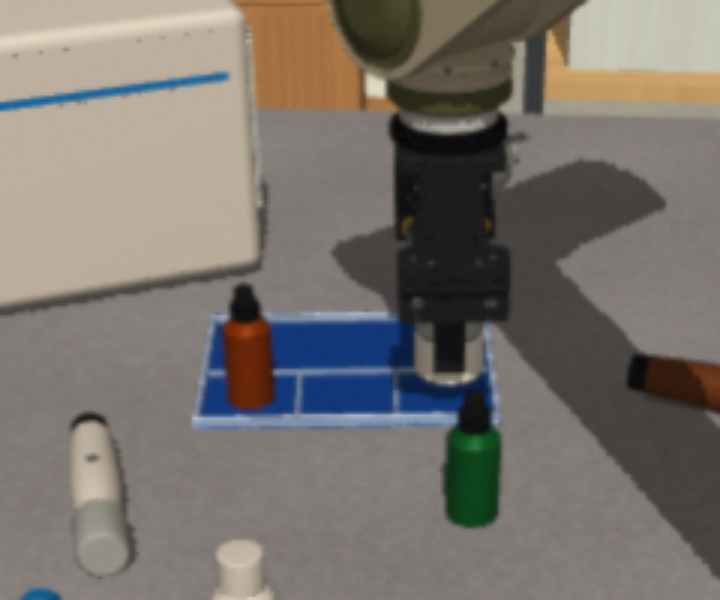

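Amber stands in the far bay at crop (247,360). The jar hangs over the near bay at (448,355). I lower the jar.

Call:
send_rows --pt "0 0 -0.07 0 0 0" --pt "0 0 -0.04 0 0 0" --pt "0 0 -0.02 0 0 0" --pt "0 0 -0.005 0 0 0" --pt "0 0 0 0 0 0"

```text
time_s: 10.0
tool_pos: [0.4573, -0.2643, 0.0175]
eef_rot: [0.0, 0.999, 0.05, 0.0]
force: [-0.6, 0.2, -0.8]
grip_width: 0.536
```

Call:
send_rows --pt "0 0 -0.005 0 0 0" --pt "0 0 0 0 0 0"

```text
time_s: 10.2
tool_pos: [0.4574, -0.2644, 0.0174]
eef_rot: [0.001, 0.999, 0.05, 0.001]
force: [-3.2, 3.4, 11.5]
grip_width: 0.537
```

Call:
send_rows --pt "0 0 0 0 0 0" --pt "0 0 0 0 0 0" --pt "0 0 0 0 0 0" --pt "0 0 0.05 0 0 0" --pt "0 0 0.17 0 0 0" --pt "0 0 0.24 0 0 0" --pt "0 0 0.24 0 0 0" --pt "0 0 0.22 0 0 0" --hand 0.72

```text
time_s: 11.0
tool_pos: [0.4569, -0.264, 0.2031]
eef_rot: [0.001, 0.999, 0.05, 0.001]
force: [0.4, -0.2, -0.2]
grip_width: 0.723
```

```bash
python3 - <<'E'
from h import *
c=robot.read_camera("side"); save(c,"c_side.png")
print(onz(c,[(173,164),(275,150)],0))
c=robot.read_camera("top"); save(c,"c_top.png"); print(onz(c,[(548,173),(560,170)],0))
E
```

```text
[[ 0.85397777 -0.37034448  0.        ]
 [ 0.62422896 -0.46141906  0.        ]]
[[ 0.6336735  -0.48091471  0.        ]
 [ 0.64011521 -0.50818377  0.        ]]
```

View pics/c_side.png

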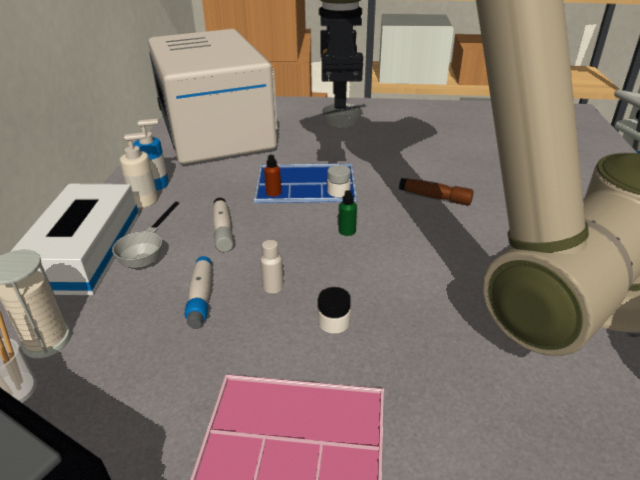

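View pics/c_top.png

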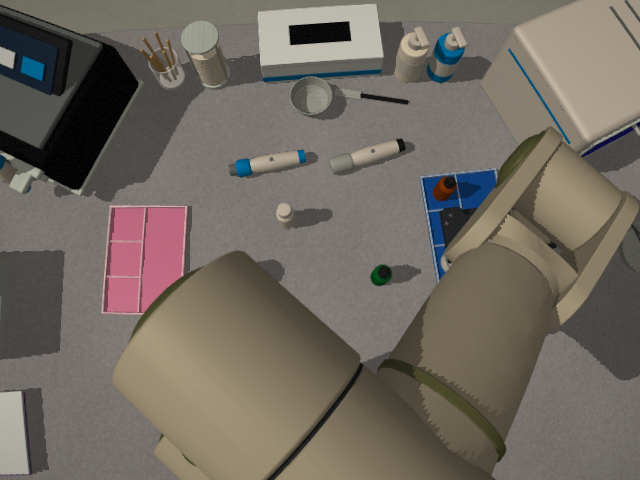

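View pics/a_top.png

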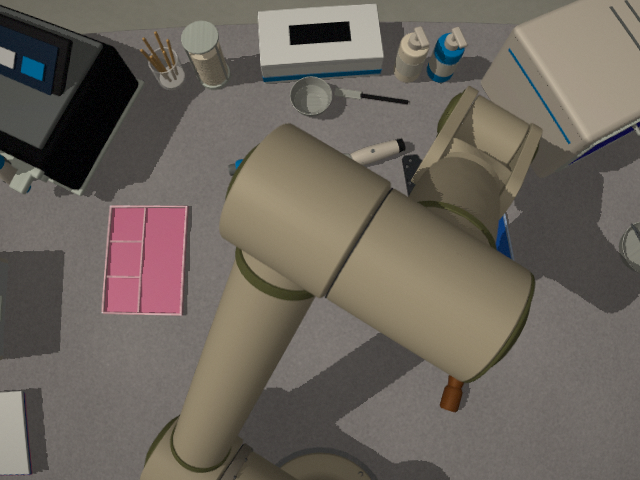

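View pics/a_side.png

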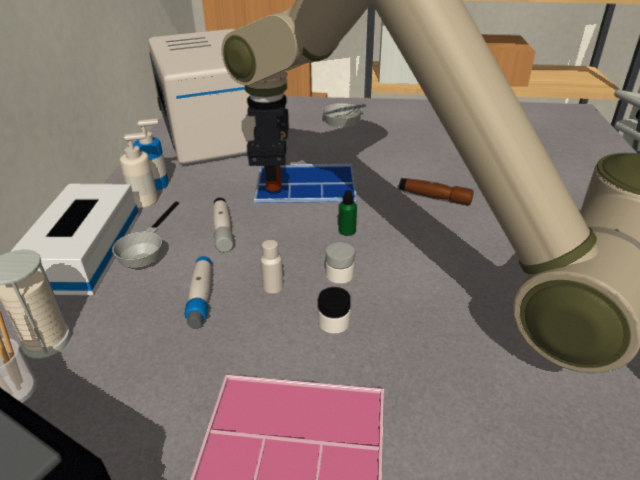

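```bash
python3 - <<'E'
from h import *
import pickle
t=pickle.load(open("top0.pkl","rb")); s=pickle.load(open("side0.pkl","rb"))
def tri(a,b):
    o1,d1=ray(t,a); o2,d2=ray(s,b); d1=d1[0]/np.linalg.norm(d1);d2=d2[0]/np.linalg.norm(d2)
    k=np.linalg.lstsq(np.c_[d1,-d2],o2-o1,rcond=None)[0]; p=o1+d1*k[0];q=o2+d2*k[1]
    return np.round((p+q)/2,3),round(float(np.linalg.norm(p-q)),4)
print("lobe cap",tri((455,112),(240,57)))
print("lobe far end z.3",onz(t,[(530,150),(475,100),(515,125)],.3))
print("box corner top", tri((576,150),(265,64)), tri((484,82),(152,38)))
E
```

```text
lobe cap (array([ 0.627, -0.205,  0.298]), 0.0001)
lobe far end z.3 [[ 0.56882485 -0.30782122  0.3       ]
 [ 0.64453137 -0.23551779  0.3       ]
 [ 0.60641599 -0.29020616  0.3       ]]
box corner top (array([ 0.615, -0.427,  0.217]), 0.0261) (array([ 0.736, -0.244,  0.301]), 0.1171)
```

Call:
send_rows --pt "0.08 0.041 0 0 0 0.08" --pt "0.08 0.041 0 0 0 0.08" --pt "0.08 0.041 0 0 0 0.08" --pt "0.08 0.041 0 0 0 0.08" --pt "0.08 0.041 0 0 0 0.08" --pt "0.08 0.041 0 0 0 0.08" --pt "0.08 0.041 0 0 0 0.08" --hand 0.8

```text
time_s: 11.8
tool_pos: [0.5695, -0.2062, 0.1994]
eef_rot: [-0.001, 0.881, 0.473, -0.0]
force: [0.2, -0.1, 0.3]
grip_width: 0.799
```

Call:
send_rows --pt "0.08 0.041 0 0 0 0.08" --pt "0.08 0.041 0 0 0 0.08" --pt "0.08 0.041 0 0 0 0.08" --pt "0.08 0.041 0 0 0 0.08" --pt "0.08 0.041 0 0 0 0.08" --pt "0.08 0.041 0 0 0 0.08" --pt "0.08 0.041 0 0 0 0.073" --pt "0 0 0 0 0 0"

```text
time_s: 12.6
tool_pos: [0.6819, -0.1483, 0.1987]
eef_rot: [-0.001, 0.601, 0.799, -0.0]
force: [-0.8, -0.7, -0.4]
grip_width: 0.803
```

```bash
python3 - <<'E'
from h import *
import pickle
c=robot.read_camera("wrist"); save(c,"w3.png"); pickle.dump(c,open("w3.pkl","wb"))
s=robot.get_state();print(s["tool_pos"],s["eef_rot"],s["q"])
E
```

```text
[ 0.68107973 -0.14898808  0.19894922] [-6.87494471e-04  6.02776558e-01  7.97909697e-01 -2.53124094e-04] [-3.84655279e-01  6.75769215e-01  8.86873878e-01 -1.32369430e-04
  1.58040879e+00 -6.61499691e-01]
```

View pics/w3.png

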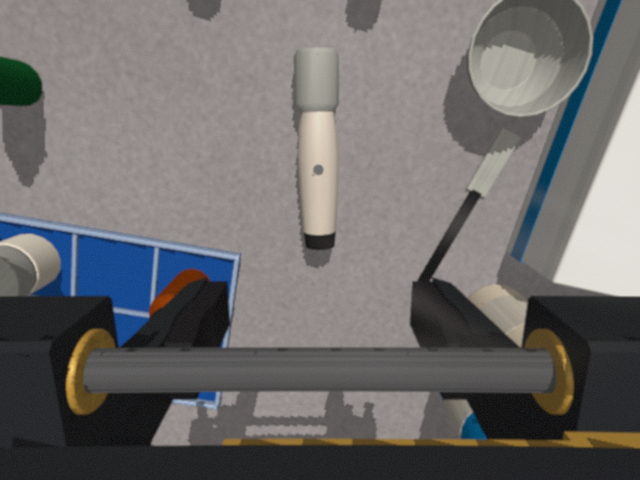

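The chrome handpiece runs from its head at (316,47) to its black ring at (320,247).

```bash
python3 - <<'E'
from h import *
import pickle
c=pickle.load(open("w3.pkl","rb"))
im=c["image"]
P=onz(c,[(316,47),(320,247),(319,234),(318,169)],[.03,.017,.034,.034][0])
print(P)
a,b=onz(c,(316.3,47),.028)[0],onz(c,(320,248),.010)[0]
print("len",np.linalg.norm((a-b)[:2]),"mid",(a+b)/2,"ang",np.degrees(np.arctan2((a-b)[0],(a-b)[1])))
print("button",onz(c,(318,169),.034), "center proj", proj(c,[.681,-.149,.02]))
E
```

```text
[[ 0.64654045 -0.0359463   0.03      ]
 [ 0.69036413 -0.17708585  0.03      ]
 [ 0.6865765  -0.1668789   0.03      ]
 [ 0.67153505 -0.11757764  0.03      ]]
len 0.1551880363761624 mid [ 0.66948893 -0.1097384   0.019     ] ang -17.126172444519632
button [[ 0.67142927 -0.11714471  0.034     ]] center proj [[318.54048054 208.42900875]]
```

Call:
send_rows --pt "-0.06 0.2 0 0 0 0.012" --pt "0 0 -0.2 0 0 0" --pt "0 0 -0.2 0 0 0" --pt "0 0 -0.2 0 0 0" --pt "0 0 -0.2 0 0 0" --pt "0 0 -0.1 0 0 0" --pt "0 0 -0.075 0 0 0" --pt "0 0 0 0 0 0"

```text
time_s: 13.45
tool_pos: [0.6679, -0.1096, 0.0034]
eef_rot: [-0.002, 0.596, 0.803, -0.001]
force: [-0.3, 0.3, -0.2]
grip_width: 0.798
```

Call:
send_rows --pt "0 0 0 0 0 0" --pt "0 0 0 0 0 0" --pt "0 0 0 0 0 0" --pt "0 0 0 0 0 0" --pt "0 0 0 0 0 0" --pt "0 0 0 0 0 0" --hand 0

```text
time_s: 14.05
tool_pos: [0.6693, -0.1094, 0.0053]
eef_rot: [0.0, 0.595, 0.804, 0.0]
force: [0.9, -0.3, 2.1]
grip_width: 0.336
```

Call:
send_rows --pt "0 0 0.08 0 0 0" --pt "0 0 0.2 0 0 0" --pt "0 0 0.25 0 0 0" --pt "0 0 0.25 0 0 0" --pt "-0.06 -0.1 0 0 0 0.08" --pt "-0.06 -0.1 0 0 0 0.08" --pt "-0.06 -0.1 0 0 0 0.08" --pt "-0.06 -0.1 0 0 0 0.08"

```text
time_s: 14.85
tool_pos: [0.6205, -0.19, 0.1608]
eef_rot: [-0.0, 0.374, 0.928, 0.0]
force: [0.2, 0.4, -1.1]
grip_width: 0.342
```

Call:
send_rows --pt "-0.06 -0.1 0 0 0 0.08" --pt "-0.06 -0.1 0 0 0 0.08" --pt "-0.06 -0.1 0 0 0 0.08" --pt "-0.06 -0.1 0 0 0 0.08" --pt "-0.06 -0.1 0 0 0 0.08" --pt "-0.06 -0.1 0 0 0 0.08" --pt "-0.078 -0.118 0 0 0 0.075" --pt "0 0 0 0 0 0"

```text
time_s: 15.65
tool_pos: [0.5319, -0.3355, 0.1607]
eef_rot: [-0.0, -0.05, 0.999, -0.0]
force: [1.1, 0.8, -1.5]
grip_width: 0.337
```

```bash
python3 - <<'E'
from h import *
import pickle
c=robot.read_camera("wrist"); save(c,"w4.png"); pickle.dump(c,open("w4.pkl","wb"))
s=robot.get_state();print(s["tool_pos"],s["eef_rot"],s["q"])
c=robot.read_camera("side"); save(c,"d_side.png")
E
```

```text
[ 0.5327642  -0.33397885  0.16070025] [-1.92138296e-04 -4.88566112e-02  9.98805758e-01  2.29205000e-04] [-7.47939226e-01  5.78508693e-01  1.18730963e+00  4.64897660e-05
  1.37637076e+00 -2.41649669e+00]
```

View pics/w4.png

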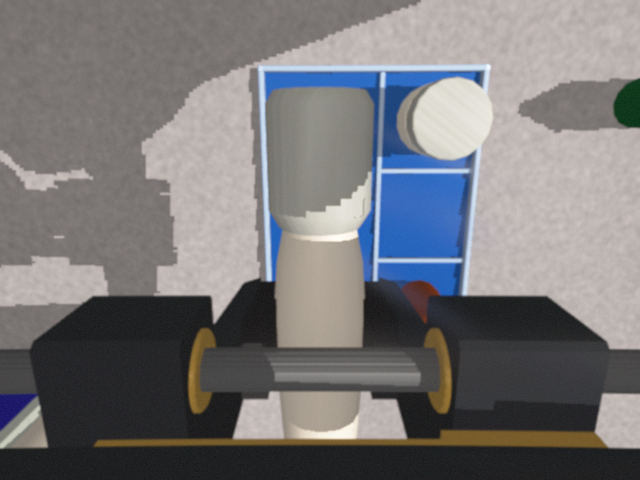

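View pics/d_side.png

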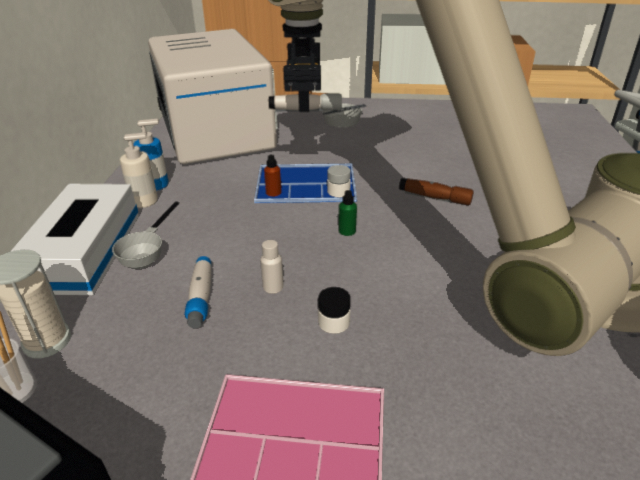

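```bash
python3 - <<'E'
from h import *
import pickle
c=pickle.load(open("w4.pkl","rb"))
P=onz(c,[(260,66),(490,66),(382,73),(376,278)],.008); print(np.round(P,4))
# predicted channel end-mid & current mid
th=np.radians(95.78); R=np.array([[np.cos(th),-np.sin(th)],[np.sin(th),np.cos(th)]])
L=np.array([[-.0785,.106],[.0785,.106]]); ce=P[:2,:2].mean(0)-R@[0,.106]; print("centre",ce,"chan mid",ce+R@[-.0345,0], "w",np.linalg.norm(P[0]-P[1]), "yaw", np.degrees(np.arctan2(*(P[1]-P[0])[[1,0]])))
E
```

```text
[[ 0.4327 -0.3864  0.008 ]
 [ 0.4175 -0.2318  0.008 ]
 [ 0.4287 -0.3035  0.008 ]
 [ 0.5771 -0.287   0.008 ]]
centre [ 0.5305462  -0.29842133] chan mid [ 0.53402066 -0.33274592] w 0.15543244431551412 yaw 95.61687459240053
```

Call:
send_rows --pt "0 0 -0.15 0 0 0" --pt "0 0 -0.2 0 0 0" --pt "0 0 -0.2 0 0 0" --pt "0 0 -0.1 0 0 0" --pt "0 0 -0.06 0 0 0" --pt "0 0 -0.03 0 0 0" --pt "0 0 -0.015 0 0 0" --pt "0 0 0 0 0 0"

```text
time_s: 16.55
tool_pos: [0.534, -0.3331, 0.0107]
eef_rot: [0.0, -0.05, 0.999, -0.0]
force: [-0.3, 0.0, -0.8]
grip_width: 0.335
```

Call:
send_rows --pt "0 0 -0.008 0 0 0" --pt "0 0 0 0 0 0"

```text
time_s: 16.75
tool_pos: [0.5337, -0.3332, 0.0089]
eef_rot: [0.0, -0.05, 0.999, -0.0]
force: [0.2, -0.0, -1.1]
grip_width: 0.338
```

Call:
send_rows --pt "0 0 -0.005 0 0 0" --pt "0 0 0 0 0 0"

```text
time_s: 16.95
tool_pos: [0.5338, -0.3332, 0.0083]
eef_rot: [0.0, -0.05, 0.999, -0.0]
force: [-1.0, 0.7, 5.1]
grip_width: 0.34
```

Call:
send_rows --pt "0 0 0 0 0 0" --pt "0 0 0 0 0 0" --pt "0 0 0 0 0 0" --pt "0 0 0.05 0 0 0" --pt "0 0 0.15 0 0 0" --pt "0 0 0.2 0 0 0" --pt "0 0 0.2 0 0 0" --pt "0 0 0.15 0 0 0" --hand 0.43

```text
time_s: 17.75
tool_pos: [0.5338, -0.3332, 0.1608]
eef_rot: [0.001, -0.05, 0.999, -0.001]
force: [0.6, -0.4, -0.3]
grip_width: 0.434
```

```bash
python3 - <<'E'
from h import *
import pickle
c=robot.read_camera("wrist"); save(c,"w5.png"); pickle.dump(c,open("w5.pkl","wb"))
print(robot.get_state()["tool_pos"])
E
```

```text
[ 0.53498524 -0.33421049  0.16549769]
```

View pics/w5.png

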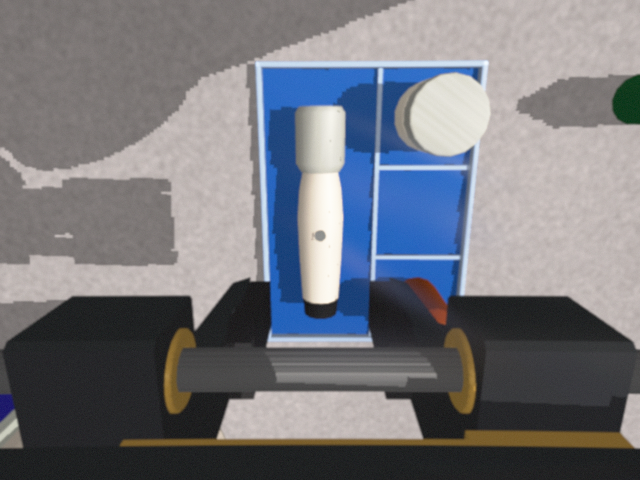

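The chrome handpiece lies centred in the channel, from (320,107) to (320,317). The jar is upright in its bay at (443,115). Next is the white bottle.

Call:
send_rows --pt "0.006 0.19 0 0 0 -0.01" --pt "0.006 0.19 0 0 0 -0.01" --pt "0.006 0.19 0 0 0 -0.01" --pt "0.006 0.19 0 0 0 -0.01" --pt "0.006 0.19 0 0 0 -0.01" --pt "0.006 0.19 0 0 0 -0.01" --pt "0.006 0.19 0 0 0 -0.01" --pt "0.006 0.19 0 0 0 -0.01"

```text
time_s: 18.6
tool_pos: [0.543, -0.0275, 0.1579]
eef_rot: [0.0, 0.013, 1.0, -0.0]
force: [0.3, -0.4, -0.4]
grip_width: 0.434
```

Call:
send_rows --pt "0.005 0.19 0 0 0 -0.005" --pt "0.005 0.14 0 0 0 0" --pt "0 0 0 0 0 0" --hand 0.9

```text
time_s: 18.9
tool_pos: [0.5448, 0.0399, 0.1579]
eef_rot: [0.0, 0.014, 1.0, 0.0]
force: [-0.0, -0.7, 0.6]
grip_width: 0.683
```

```bash
python3 - <<'E'
from h import *
import pickle
c=robot.read_camera("wrist"); save(c,"w6.png"); pickle.dump(c,open("w6.pkl","wb"))
s=robot.get_state();print(s["tool_pos"],s["eef_rot"])
E
```

```text
[0.54501846 0.03815373 0.15776874] [ 2.53920786e-04  1.50284821e-02  9.99887029e-01 -1.01794782e-04]
```

View pics/w6.png

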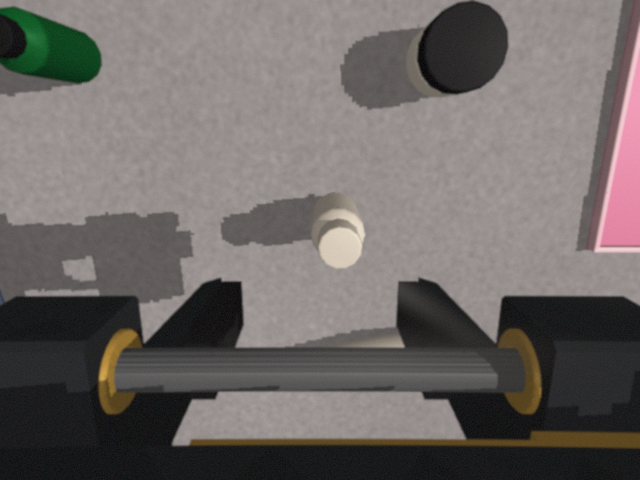

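```bash
python3 - <<'E'
from h import *
import pickle
c=pickle.load(open("w6.pkl","rb"))
print(onz(c,(340,247),.088), "pink corner",onz(c,(594,251),.009))
E
```

```text
[[0.54421778 0.05091335 0.088     ]] pink corner [[0.57720586 0.24381069 0.009     ]]
```

The white cap at (340,247) gives (0.544, 0.051). The pink corner agrees within about 1 mm.

Call:
send_rows --pt "0 0.065 0 0 0 0" --pt "0 0 -0.2 0 0 0" --pt "0 0 -0.2 0 0 0" --pt "0 0 -0.15 0 0 0" --pt "0 0 -0.09 0 0 0" --pt "0 0 0 0 0 0"

```text
time_s: 19.55
tool_pos: [0.5441, 0.0495, 0.0273]
eef_rot: [-0.002, 0.017, 1.0, 0.0]
force: [-0.4, -0.4, -0.1]
grip_width: 0.904
```

Call:
send_rows --pt "0 0 0 0 0 0" --pt "0 0 0 0 0 0" --pt "0 0 0 0 0 0" --pt "0 0 0 0 0 0" --pt "0 0 0 0 0 0" --pt "0 0 0 0 0 0" --hand 0

```text
time_s: 20.15
tool_pos: [0.5452, 0.05, 0.0296]
eef_rot: [0.0, 0.016, 1.0, 0.0]
force: [0.4, 0.1, -0.4]
grip_width: 0.384
```

Call:
send_rows --pt "0 0 0.1 0 0 0" --pt "0 0 0.2 0 0 0" --pt "0 0 0.2 0 0 0" --pt "-0.07 0.159 0 0 0 0" --pt "-0.07 0.159 0 0 0 0" --pt "-0.07 0.159 0 0 0 0" --pt "-0.07 0.159 0 0 0 0" --pt "-0.07 0.159 0 0 0 0"

```text
time_s: 20.95
tool_pos: [0.4743, 0.2101, 0.1293]
eef_rot: [-0.0, 0.016, 1.0, -0.0]
force: [0.2, -0.2, -0.5]
grip_width: 0.379
```

Call:
send_rows --pt "-0.07 0.159 0 0 0 0" --pt "-0.07 0.159 0 0 0 0" --pt "-0.07 0.159 0 0 0 0" --pt "-0.065 0.159 0 0 0 0" --pt "-0.065 0.159 0 0 0 0" --pt "0 0 0 0 0 0"

```text
time_s: 21.55
tool_pos: [0.4054, 0.3707, 0.1292]
eef_rot: [-0.0, 0.014, 1.0, 0.0]
force: [-0.1, 0.5, -0.9]
grip_width: 0.376
```

```bash
python3 - <<'E'
from h import *
import pickle
c=robot.read_camera("wrist"); save(c,"w7.png"); pickle.dump(c,open("w7.pkl","wb"))
s=robot.get_state();print(s["tool_pos"],s["eef_rot"])
c=robot.read_camera("top"); save(c,"e_top.png")
E
```

```text
[0.40621604 0.36907215 0.12913975] [-1.42761135e-04  1.48643796e-02  9.99889500e-01 -1.30864915e-04]
```

View pics/w7.png

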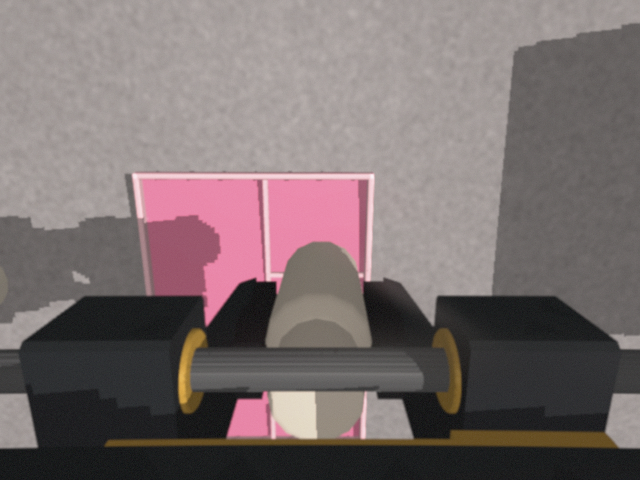

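View pics/e_top.png

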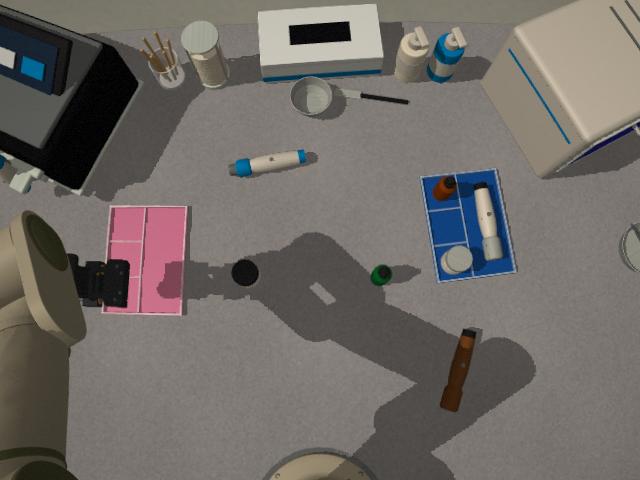

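```bash
python3 - <<'E'
from h import *
import pickle
c=pickle.load(open("w7.pkl","rb"))
P=onz(c,[(134,173),(375,173),(266,179),(368,276),(270,274)],.008); print(np.round(P,4))
th=np.radians(88.16); R=np.array([[np.cos(th),-np.sin(th)],[np.sin(th),np.cos(th)]])
ce=P[:2,:2].mean(0)-R@[0,.106]; print(ce, np.linalg.norm(P[0]-P[1]),"bay",ce+R@[.0415,.069],"chan",ce+R@[-.0345,0],np.degrees(np.arctan2(*(P[1]-P[0])[[1,0]])))
E
```

```text
[[0.3668 0.2514 0.008 ]
 [0.3709 0.4075 0.008 ]
 [0.3728 0.3363 0.008 ]
 [0.4423 0.4032 0.008 ]
 [0.4389 0.335  0.008 ]]
[0.47479223 0.32601703] 0.156137643301555 bay [0.40716031 0.36971112] chan [0.47368448 0.29153482] 88.46371821788655
```

The bay centre agrees with the commanded point to about 1.5 mm. I lower the white bottle.

Call:
send_rows --pt "0 0 -0.15 0 0 0" --pt "0 0 -0.15 0 0 0" --pt "0 0 -0.1 0 0 0" --pt "0 0 -0.05 0 0 0" --pt "0 0 -0.025 0 0 0" --pt "0 0 -0.008 0 0 0" --pt "0 0 0 0 0 0"

```text
time_s: 22.35
tool_pos: [0.4076, 0.368, 0.0334]
eef_rot: [0.001, 0.017, 1.0, 0.0]
force: [0.1, 0.1, -1.6]
grip_width: 0.372
```

Call:
send_rows --pt "0 0 -0.006 0 0 0" --pt "0 0 0 0 0 0"

```text
time_s: 22.55
tool_pos: [0.4076, 0.3682, 0.0325]
eef_rot: [0.001, 0.016, 1.0, 0.0]
force: [-0.1, -1.3, 4.7]
grip_width: 0.376
```

Call:
send_rows --pt "0 0 0 0 0 0" --pt "0 0 0 0 0 0" --pt "0 0 0 0 0 0" --pt "0 0 0.05 0 0 0" --pt "0 0 0.15 0 0 0" --pt "0 0 0.2 0 0 0" --pt "0 0 0.25 0 0 0" --pt "0 0 0.15 0 0 0" --hand 0.6

```text
time_s: 23.35
tool_pos: [0.4075, 0.3683, 0.1959]
eef_rot: [0.002, 0.016, 1.0, 0.001]
force: [0.0, 0.2, -0.0]
grip_width: 0.599
```

Call:
send_rows --pt "0.107 -0.133 0 0 0 -0.072" --pt "0.107 -0.133 0 0 0 -0.072" --pt "0.107 -0.133 0 0 0 -0.072" --pt "0.107 -0.133 0 0 0 -0.072" --pt "0.107 -0.133 0 0 0 -0.072" --pt "0.107 -0.133 0 0 0 -0.072" --hand 0.8

```text
time_s: 23.95
tool_pos: [0.5361, 0.2072, 0.1923]
eef_rot: [0.0, 0.35, 0.937, 0.0]
force: [0.9, 0.3, -0.2]
grip_width: 0.803
```

Call:
send_rows --pt "0.107 -0.133 0 0 0 -0.072" --pt "0.107 -0.133 0 0 0 -0.072" --pt "0.107 -0.133 0 0 0 -0.072" --pt "0.107 -0.133 0 0 0 -0.072" --pt "0.107 -0.133 0 0 0 -0.072" --pt "0.107 -0.133 0 0 0 -0.074" --pt "0 0 0 0 0 0"

```text
time_s: 24.65
tool_pos: [0.6655, 0.0454, 0.1914]
eef_rot: [0.0, 0.644, 0.765, -0.0]
force: [-0.2, 0.1, -0.9]
grip_width: 0.801
```

```bash
python3 - <<'E'
from h import *
import pickle
c=robot.read_camera("wrist"); save(c,"w8.png"); pickle.dump(c,open("w8.pkl","wb"))
s=robot.get_state();print(s["tool_pos"],s["eef_rot"],s["q"])
E
```

```text
[0.66440625 0.04727665 0.19148122] [-1.14189180e-04  6.42309215e-01  7.66445597e-01 -8.18384832e-05] [-1.06291767e-01  6.20559956e-01  1.01504898e+00 -8.62158870e-06
  1.50626457e+00 -2.82072791e-01]
```

View pics/w8.png

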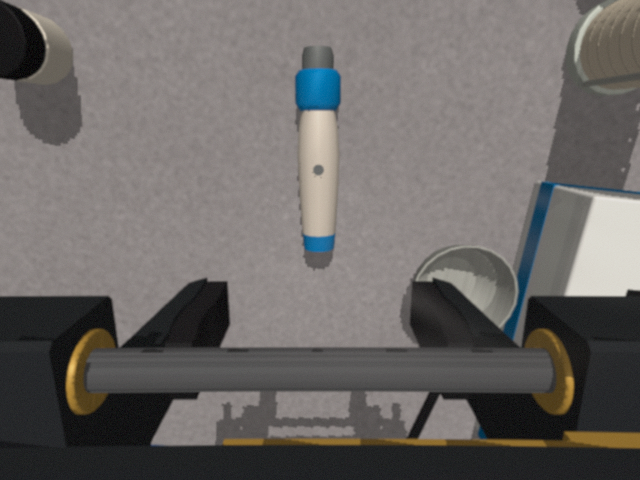

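```bash
python3 - <<'E'
from h import *
import pickle
c=pickle.load(open("w8.pkl","rb"))
a,b=onz(c,(318,46),.022)[0],onz(c,(319,252),.010)[0]
print("len",np.linalg.norm((a-b)[:2]),"mid",(a+b)/2,"ang",np.degrees(np.arctan2((a-b)[1],(a-b)[0])))
print("button",onz(c,(318,169),.034))
E
```

```text
len 0.15681911339821508 mid [0.6579357  0.08439266 0.016     ] ang 100.09133317734502
button [[0.65866366 0.07805389 0.034     ]]
```

Call:
send_rows --pt "-0.03 0.182 0 0 0 0" --pt "0 0 -0.2 0 0 0" --pt "0 0 -0.2 0 0 0" --pt "0 0 -0.2 0 0 0" --pt "0 0 -0.2 0 0 0" --pt "0 0 -0.1 0 0 0" --pt "0 0 -0.03 0 0 0" --pt "0 0 0 0 0 0"

```text
time_s: 25.5
tool_pos: [0.6576, 0.0859, 0.0059]
eef_rot: [-0.0, 0.641, 0.768, -0.0]
force: [-0.4, -0.1, 0.5]
grip_width: 0.8
```

Call:
send_rows --pt "0 0 0 0 0 0" --pt "0 0 0 0 0 0" --pt "0 0 0 0 0 0" --pt "0 0 0 0 0 0" --pt "0 0 0 0 0 0" --pt "0 0 0 0 0 0" --hand 0

```text
time_s: 26.1
tool_pos: [0.658, 0.0852, 0.0058]
eef_rot: [0.0, 0.642, 0.767, 0.0]
force: [0.2, 0.3, 0.9]
grip_width: 0.336
```

Call:
send_rows --pt "0 0 0.08 0 0 0" --pt "0 0 0.2 0 0 0" --pt "0 0 0.25 0 0 0" --pt "0 0 0.25 0 0 0" --pt "-0.084 0.093 0 0 0 0.079" --pt "-0.084 0.093 0 0 0 0.079" --pt "-0.084 0.093 0 0 0 0.079" --pt "-0.084 0.093 0 0 0 0.079"

```text
time_s: 26.9
tool_pos: [0.5898, 0.1602, 0.1613]
eef_rot: [-0.0, 0.431, 0.902, -0.0]
force: [-0.9, 0.9, -1.0]
grip_width: 0.34
```

Call:
send_rows --pt "-0.084 0.093 0 0 0 0.079" --pt "-0.084 0.093 0 0 0 0.079" --pt "-0.084 0.093 0 0 0 0.079" --pt "-0.084 0.093 0 0 0 0.079" --pt "-0.084 0.093 0 0 0 0.079" --pt "-0.084 0.093 0 0 0 0.079" --pt "-0.08 0.095 0 0 0 0.079" --pt "0 0 0 0 0 0"

```text
time_s: 27.7
tool_pos: [0.4721, 0.2918, 0.1615]
eef_rot: [-0.001, 0.011, 1.0, 0.0]
force: [0.4, -0.7, -1.6]
grip_width: 0.339
```

```bash
python3 - <<'E'
from h import *
import pickle
c=robot.read_camera("wrist"); save(c,"w9.png"); pickle.dump(c,open("w9.pkl","wb"))
s=robot.get_state();print(s["tool_pos"],s["eef_rot"])
E
```

```text
[0.47329642 0.2907948  0.16154774] [-8.56624237e-05  1.37157739e-02  9.99905927e-01 -8.80658102e-05]
```

View pics/w9.png

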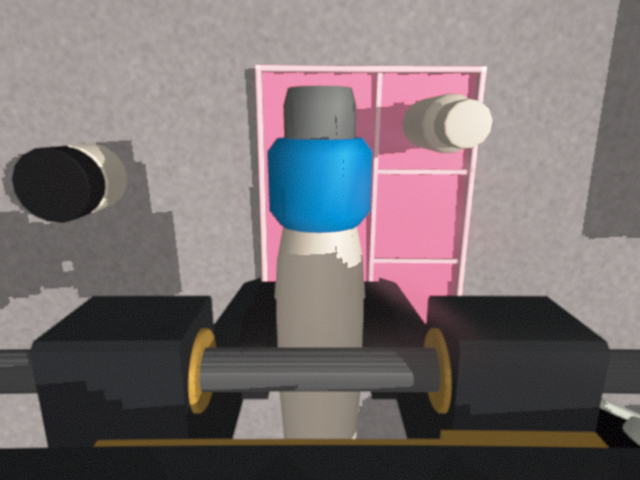

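Call:
send_rows --pt "0 0 -0.15 0 0 0" --pt "0 0 -0.2 0 0 0" --pt "0 0 -0.2 0 0 0" --pt "0 0 -0.1 0 0 0" --pt "0 0 -0.06 0 0 0" --pt "0 0 -0.03 0 0 0" --pt "0 0 -0.018 0 0 0" --pt "0 0 0 0 0 0"

```text
time_s: 28.55
tool_pos: [0.4744, 0.2902, 0.0105]
eef_rot: [0.001, 0.014, 1.0, 0.0]
force: [-0.8, 0.6, -1.5]
grip_width: 0.344
```

Call:
send_rows --pt "0 0 -0.006 0 0 0" --pt "0 0 0 0 0 0"

```text
time_s: 28.75
tool_pos: [0.4742, 0.2903, 0.0093]
eef_rot: [0.001, 0.014, 1.0, 0.0]
force: [0.8, -0.4, -1.3]
grip_width: 0.337
```

Call:
send_rows --pt "0 0 -0.006 0 0 0" --pt "0 0 0 0 0 0"

```text
time_s: 28.95
tool_pos: [0.4743, 0.2903, 0.0087]
eef_rot: [0.001, 0.014, 1.0, 0.0]
force: [-2.4, -1.0, 7.5]
grip_width: 0.337
```

Contact. I release and lift clear.

Call:
send_rows --pt "0 0 0 0 0 0" --pt "0 0 0 0 0 0" --pt "0 0 0 0 0 0" --pt "0 0 0.05 0 0 0" --pt "0 0 0.15 0 0 0" --pt "0 0 0.2 0 0 0" --pt "0 0 0.2 0 0 0" --pt "0 0 0.2 0 0 0" --hand 0.43

```text
time_s: 29.75
tool_pos: [0.4736, 0.2901, 0.1699]
eef_rot: [0.0, 0.014, 1.0, 0.0]
force: [0.8, 0.1, 0.2]
grip_width: 0.434
```

Call:
send_rows --pt "-0.05 -0.2 0.1 0 0 0" --pt "-0.05 -0.2 0.1 0 0 0" --pt "-0.05 -0.2 0.1 0 0 0" --pt "-0.05 -0.2 0.1 0 0 0" --pt "-0.05 -0.2 0 0 0 0" --pt "-0.05 -0.2 0 0 0 0" --pt "-0.05 -0.2 0 0 0 0" --pt "0 0 0 0 0 0"

```text
time_s: 30.55
tool_pos: [0.4031, 0.0069, 0.2483]
eef_rot: [0.0, 0.017, 1.0, -0.001]
force: [-0.5, 1.0, -0.5]
grip_width: 0.427
```

```bash
python3 - <<'E'
from h import *
import pickle
for n in ("top","side"):
    c=robot.read_camera(n); save(c,"f_%s.png"%n); pickle.dump(c,open("f_%s.pkl"%n,"wb"))
im=cv2.imread("pics/f_top.png")
a=cv2.resize(im[195:325,90:200],None,fx=4,fy=4,interpolation=cv2.INTER_CUBIC)[:,:400]
b=cv2.resize(im[160:290,415:525],None,fx=4,fy=4,interpolation=cv2.INTER_CUBIC)[:,:400]
cv2.imwrite("pics/f_trays.png",np.hstack([a,b]))
E
```

```text
(no output)
```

View pics/f_trays.png

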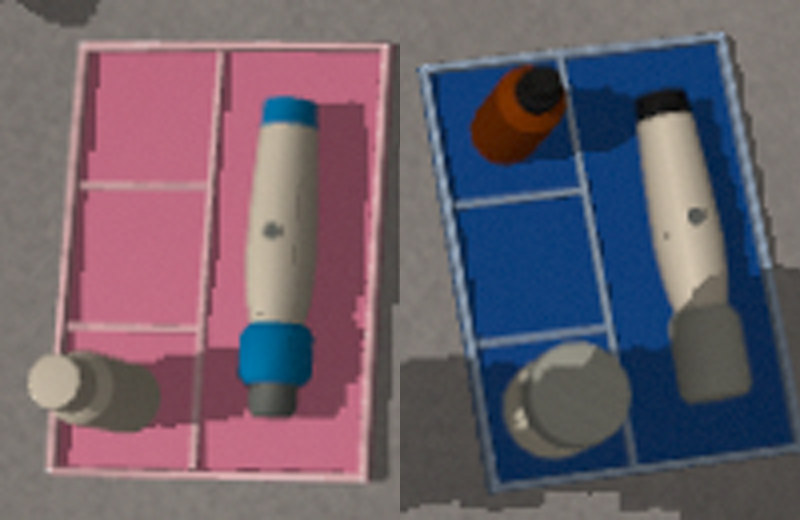

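View pics/f_side.png

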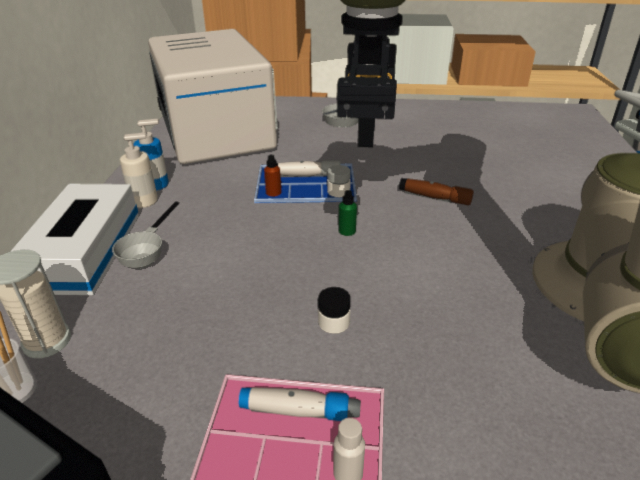

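View pics/f_top.png

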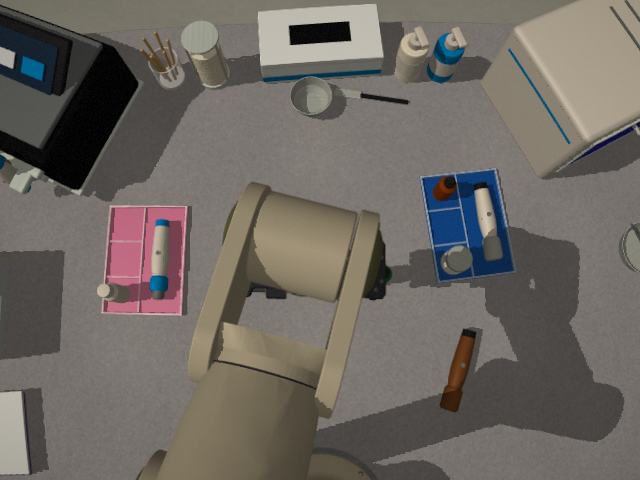

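Both trays look right. One numeric check of the handpiece axes before handing in.

```bash
python3 - <<'E'
from h import *
import pickle
t=pickle.load(open("f_top.pkl","rb"))
def loc(ce,yaw,P):
    th=np.radians(yaw); R=np.array([[np.cos(th),-np.sin(th)],[np.sin(th),np.cos(th)]]); return np.round((P[:,:2]-ce)@R,4)
pk=lambda x,y:(90+x/4-.375,195+y/4-.375); bl=lambda x,y:(415+(x-400)/4-.375,160+y/4-.375)
P=loc([.4747,.325],88.2,onz(t,[pk(291,100),pk(273,415)],.017)); print("blue HP ends",P,P.mean(0),"want -.0345,0")
P=loc([.530,-.299],95.75,onz(t,[bl(662,92),bl(715,402)],.017)); print("chrome HP",P,P.mean(0))
print("white cap",loc([.4747,.325],88.2,onz(t,[pk(54,381)],.091)),"want .0415,.069")
print("amber bulb",loc([.530,-.299],95.75,onz(t,[bl(540,90)],.091)),"want .0415,-.069")
print("jar lid",loc([.530,-.299],95.75,onz(t,[bl(578,394)],.055)),"want .0415,.069")
robot.finish_job()
E
```

```text
blue HP ends [[-0.0346 -0.0745]
 [-0.0356  0.0762]] [-0.0351   0.00085] want -.0345,0
chrome HP [[-0.0378 -0.0755]
 [-0.0351  0.0786]] [-0.03645  0.00155]
white cap [[0.0401 0.0687]] want .0415,.069
amber bulb [[ 0.0458 -0.0626]] want .0415,-.069
jar lid [[0.0421 0.071 ]] want .0415,.069
the job is handed in; nothing more can be done
```

Both trays are made up in the order you gave, and I handed the job in at about 31 s.

- **Blue tray:** the amber bottle is in the far bay, the silver-lidded jar in the near bay, and the chrome handpiece lies flat along the channel.
- **Pink tray:** the white bottle is in the near bay, and the blue-collared handpiece lies flat along the channel.

I lowered each item until the wrist force showed contact (4–12 N) and only then opened the gripper.

**Last checks:** the final top and side pictures show everything upright or flat in its place and the gripper clear.
- **Handpieces:** both are centred within about 2 mm and in line with the channel to about 1°.
- **White bottle and jar:** both are within about 2 mm of their bay middles.
- **Amber bottle:** its bulb read about 8 mm off the bay middle in the top view. It was released within about 2 mm of the middle, and the side view shows it upright inside the bay, so I took this as an error in picking the bulb's centre in that picture. I did not measure it again.
- **Left alone:** the black-lidded jar, green bottle and brown handpiece were not touched. In the last top view the arm hides the black jar and all but the edge of the green bottle; the side view shows both where they stood.

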